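# Set a shelf slope with a swinging-pointer gauge on a first-aid cabinet's bearer stud

### The arm

A 7-joint arm with a two-finger parallel gripper is mounted at the origin on the work surface. World frame = base frame: x ahead of the robot, y to its left, z up, the work surface at z = 0. Lengths are in mm, angles in degrees, forces in N, time in s.
With the tool pointing down it reaches from about 425 to 950 mm from the base axis. Payload 4.7 kg.
Tool frame: the origin (TCP) lies between the finger pads; the fingertips stand ahead of it and the grasp point (between the pads) lies 8 mm behind it (bot.tcp_to_tips is the z of the fingertips in the tool frame, in mm); z points along the fingers, y is the direction in which the jaws open and shut (so a half turn about z gives the same grasp; the last joint's range is limited). The gripper opens to 85 mm and grips with 20 to 120 N. Pads are 22 mm wide; open, the fingers measure 114 mm over their backs; the gripper's body (76 mm by 85 mm) begins 54 mm behind the grasp point. The pads swing forward as they close: fully open they stand 13 mm farther back than shut.
Start: joints at [-77.286, 26.849, -2.785, 87.806, 1.381, 65.374, -4.715], TCP at [167.479, 653.91, 242.335] pointing down, gripper open.
Joint ranges: [-148.3, 148.3], [-19.14, 114.17], [-79.39, 73.82], [5.75, 140.21], [-59.74, 239.74], [12.07, 113.84], [-152.46, 152.46]. Speed limits (degrees/s): [147.25, 147.25, 180, 180, 180, 180, 180].

### API

Orientations are given as a 3x3 rotation matrix whose columns are the frame's x, y, z axes.
In Python, from workcell import bot gives the robot as it stands. The module is installed in compiled form; this text tells all that it offers.
- The arm moves only by the shell command python3 -m crank 'ROWS' [OPENING]. ROWS is JSON, a list of rows, each an object with "translation": the shift along the tool's x, y, z as a fraction of full scale, a list of three; "rot": the turn, a rotation vector about the tool's x, y, z as a fraction of full scale, a list of three. A call has exactly 10 rows; each row is the pose to reach, as a shift and turn from the pose commanded when the call began, along the tool's axes at that moment, turning the shorter way round; what a row does not reach only later rows make up. Full scale, the value 1, is 0.1 m for a shift and 180 degrees for a turn. A row lasts 1/8 s, in which the tool goes at most 62.5 mm and 10.7 degrees, less where a joint would pass 70% of its speed; a pose out of reach is approached as far as the arm can. A call with a number of a shift or a turn outside -1 to 1 is refused whole. A call with a gripper value outside its range is refused whole. OPENING is the closure, from 0 (fully open) to 1 (shut), set as the call begins (- or left out, the last holds). The fingers move at their own pace and stop on an object; the grip force is fixed at half the most. Time passes only in rows, so rows that repeat a pose let the fingers close, or fill a call up. It gives the time, the measured TCP pose, the force and the opening at its end, in the units of the state.
- bot.get_obs(): the state, without advancing time (a new reading comes with each control period).
- bot.get_image(name): name is "side" or "top"; returns a dict with "image" (400x640x3 uint8, red, green, blue), "fx", "fy", "cx", "cy" (pixels), "xyz" and "orientation" of the camera in the world. Camera axes: x right, y up, looking along -z (the intrinsics and any distortion apply to the point x, -y, -z); pixel columns grow to the right and rows downward; lengths in mm; the calibration is good to about 2 mm. A picture is of the moment at which its call begins. There is no depth.
- bot.hand_in(): hands the job in, once; it reports no verdict.
Trained networks look in the newest picture that a camera, given by its name, has taken for a name from the list of things; names that differ only in an ending like _2 or _b are one class to them, and where a whole thing is asked for, a point or a joint stands for the part that bears it (a point fixed in the world has none). Each returns a list of dicts, best first, with "confidence" (0 to 1); they miss things now and then, are a little off and sometimes report something else, mostly with a low value. They report only what shows in the picture. A call takes as long as a camera call. They do not tell look-alikes from the thing itself.
- bot.search_frame(camera, thing): "position" ([x, y, z] in mm, in world coordinates, good to about 4 mm: the middle of the surface that is visible of it).
- bot.regions_of(camera, thing): "pixels" (400x640 bool, what is visible of it).
The state is a dict: "time_s": time; "joints": joint angles; "qvel": joint speeds; "joint_efforts": joint torques, N m; "tool_pos": TCP position; "orientation": TCP orientation; "contact_force": force on the tool from outside, world axes, zero at the start; "moment": the same for the moment, N m; "opening": opening from 0.0 (shut) to 1.0 (fully open).
Only numpy, scipy, OpenCV 4.12 (cv2) and the standard library are available. Lean on these libraries where they do the work, as an engineer would, in place of code of your own. Each camera call takes 0.05 s, during which the arm holds its last target. There are 200 camera calls.

### The job

We are setting the slope for the first-aid cabinet's shelf: first push the domed steel stud fully home in the wooden block, before touching the angle gauge. Then pick up the gauge by its handle, stand it upright with the middle of its foot on the stud's head, and rock it sideways there until its swinging pointer settles on the index tab of the dial. Finish still gripping it like that, motionless, with the foot bearing on the stud; do not put it down or let go, do not tip the gauge over, and leave all the other things where they stand.

Things in the scene. Friction and masses are not known exactly. Their poses are not given: they have to be found in the camera images.
- gauge: Loose angle gauge, about 0.37 kg (varies by a third), 202 mm high: aluminium foot 36 (x) x 90 (y) x 12 mm, upright white round dial 136 mm across, 6 mm thick, centre 85 mm up, its face looking along the gauge's +x, away from the robot within 20 deg; black handle on top. Origin: centre of the underside; z up. Stands on the table left or right of the cup, the block on the other side.
- gauge_handle (a point): Grip point in the gauge's handle, 180 mm above the underside on its centre line. The handle is a black plastic block 24 mm (x) by 28 mm (y), clear above the dial from 153 to 202 mm above the underside.
- pointer (a joint): Angle (rad) of the free, lightly damped pointer hung from the dial's centre; settles in about 1 s. 0 = towards the middle of the foot; positive = tip towards the gauge's +y. It hangs plumb, so rocking the gauge by a about its own +x axis (+y end of the foot up) brings it to -a.
- pointer_tip (a point): Lower end of the dark steel pointer, 54 mm from the dial's centre, 8 mm in front of the dial's middle plane.
- index (a joint): Angle (rad) of the index tab about the dial's centre, same zero and sign as the pointer: 0.16 to 0.32, always on the gauge's +y side, different each time. It stays where it is. To bring the pointer to it, the +y end of the foot must go down by that angle.
- index_tip (a point): Middle of the tab's inner end, 54 mm from the dial's centre, in the pointer's plane: the pointer tip coincides with this point when exactly on the mark. The tab is a dark steel lug 8 mm wide, 13 mm long, at the lower rim of the dial.
- block: Brown wooden block, fixed, 64 x 64 x 40 mm high. Origin: centre of its underside.
- stud (a joint): How far the stud has been pushed into the block (m): 0 = head's underside stands 10 mm off the block, 0.010 = fully home, head seated on the block. Starts at 0 to 0.004. It is stiff (about 5 N to move it) and stays where it is left; a hard stop at 0.010.
- stud_top (a point): Crown of the steel stud in the middle of the block. The head is 30 mm across, 14 mm high, the upper 8 mm domed like a ball of 18 mm radius. The crown is 64 mm above the table at joint value 0 and 54 mm when fully home.
- cup: White ceramic cup, loose, 68 mm across, 65 mm high, between gauge and block. Leave it alone. Origin: centre of its underside.
- bottle_a: White closed pill bottle, loose, 46 mm across, 85 mm high, beyond the task's things on the left. Leave alone.
- bottle_b: The same pill bottle on the right. Leave alone.
- tray: Steel dressing tray, loose, 160 x 240 x 25 mm, far left. Leave alone.
- forceps: Curved steel forceps, loose, 130 mm long, 6 mm thick, flat on the table near the robot. Leave alone.
There are look-alikes about, which are no part of the job. Several things look just like the block: the one meant starts farthest to the robot's right. What is shaped like the gauge but red is not meant.

How it is judged (in metres and radians):
On the way, in this order (a step that is already met when the one before it is completed fails the run):
1. the stud is pushed fully home while the gauge still stands where it was (value of joint stud above 0.0085 m and distance of gauge from where it was at the start of the episode below 0.01 m), for 0.2 s.
2. the gauge is lifted clear of the table in the gripper (height (world z) of gauge above 0.02 m and contact force between gauge and the fingers above 1 N), for 0.2 s.
3. the gauge stands upright (within 7 degrees) with the middle of its foot on the stud's head (contact force between gauge and stud above 0.3 N and distance between gauge and stud_top below 0.02 m and angle between gauge's own z axis and vertical below 0.12 rad), for 0.1 s.
At the end, for the whole second after the job is handed in: The stud is home (within 1.5 mm), the middle of the gauge's foot bears on its crown (origin within 20 mm, contact over 0.3 N), the fingers still grip the gauge, and the pointer is at rest with its tip within 4 mm of the index tab's middle (on the tab's 8 mm width) (value of joint stud above 0.0085 m and contact force between gauge and stud above 0.3 N and distance between gauge and stud_top below 0.02 m and contact force between gauge and the fingers above 1 N and distance between pointer_tip and index_tip below 0.004 m and velocity of joint pointer between -0.2 and 0.2 rad/s and linear speed of gauge below 0.01 m/s); the arm keeps its last pose, push and grip.
It fails at once if the gauge is tipped over (angle between gauge's own z axis and vertical above 0.7 rad).
It fails at once if the cup, a bottle, the tray or the forceps is disturbed (moved more than 25 mm) (distance of any of cup, bottle_a, bottle_b, tray, forceps from where it was at the start of the episode above 0.025 m).
It also fails if it takes over 61 s, if anything falls off the work surface, if the arm or the gripper's body presses on something with over 40 N, if the wrist force passes 120 N, or if a joint passes its speed limit or range.

## Working session

There is one attempt and no reset: what is moved stays moved. The work goes in short steps, Python scripts to look and compute and a shell command to move; the robot and the scene stay as the last step left them, time stands still between calls to the robot, and variables do not carry over. Pictures are saved under pics/ and viewed, about 8 in all and at most 12, crops included, and the job is handed in when it is done.

```bash
mkdir -p pics; python3 - <<'E'
from workcell import bot
import cv2,numpy as np
o=bot.get_obs()
for k in("time_s","tool_pos","orientation","opening"):print(k,np.round(o[k],3).tolist())
print(bot.tcp_to_tips)
for c in("side","top"):
    d=bot.get_image(c);cv2.imwrite(f"pics/{c}0.png",d["image"][:,:,::-1])
    print(c,d["fx"],d["fy"],d["cx"],d["cy"],np.round(d["xyz"],1).tolist(),np.round(d["orientation"],3).tolist(),[k for k in d])
    for t in("gauge","gauge_handle","block","stud_top","cup","index_tip","pointer_tip","bottle_a","tray","forceps"):
        print(t,[(np.round(r["position"],0).tolist(),round(r["confidence"],2)) for r in bot.search_frame(c,t)][:6])
print(bot.get_obs()["time_s"])
E
```

```text
time_s 0.0
tool_pos [167.383, 653.323, 241.261]
orientation [[-0.969, 0.248, -0.0], [0.248, 0.969, -0.002], [-0.0, -0.002, -1.0]]
opening 0.998
11.0
side 371.3637742267614 371.3637742267614 318.9317656813563 195.50563081655636 [19.2, -399.5, 558.2] [[0.661, 0.359, -0.66], [-0.751, 0.317, -0.579], [0.002, 0.878, 0.479]] ['image', 'fx', 'fy', 'cx', 'cy', 'xyz', 'orientation']
gauge [([489.0, -184.0, 108.0], 0.87), ([357.0, -202.0, 88.0], 0.84)]
gauge_handle [([490.0, -182.0, 101.0], 0.57), ([356.0, -209.0, 86.0], 0.57)]
block [([529.0, 144.0, 39.0], 0.64), ([406.0, 221.0, 37.0], 0.63)]
stud_top []
cup [([550.0, -13.0, 38.0], 0.56)]
index_tip []
pointer_tip []
bottle_a [([727.0, 146.0, 52.0], 0.93), ([743.0, -85.0, 51.0], 0.62)]
tray [([493.0, 451.0, 5.0], 0.62)]
forceps [([374.0, -34.0, 8.0], 0.81)]
top 466.69484062076015 466.69484062076015 319.6443248191826 199.42770469881577 [366.2, 111.9, 1272.8] [[-0.006, 0.985, -0.171], [-1.0, -0.004, 0.014], [0.013, 0.171, 0.985]] ['image', 'fx', 'fy', 'cx', 'cy', 'xyz', 'orientation']
gauge [([364.0, -190.0, 96.0], 0.89), ([484.0, -161.0, 95.0], 0.67)]
gauge_handle [([486.0, -166.0, 95.0], 0.96), ([366.0, -190.0, 100.0], 0.93)]
block [([542.0, 153.0, 46.0], 0.86), ([742.0, 157.0, 83.0], 0.55)]
stud_top [([544.0, 152.0, 59.0], 0.44)]
cup [([562.0, -12.0, 22.0], 0.98), ([494.0, 457.0, 5.0], 0.72)]
index_tip [([758.0, -70.0, 83.0], 0.38)]
pointer_tip []
bottle_a [([757.0, -72.0, 84.0], 0.88), ([740.0, 156.0, 84.0], 0.55)]
tray [([495.0, 456.0, 6.0], 0.61)]
forceps [([372.0, -29.0, 6.0], 0.61)]
1.1
```

View pics/side0.png

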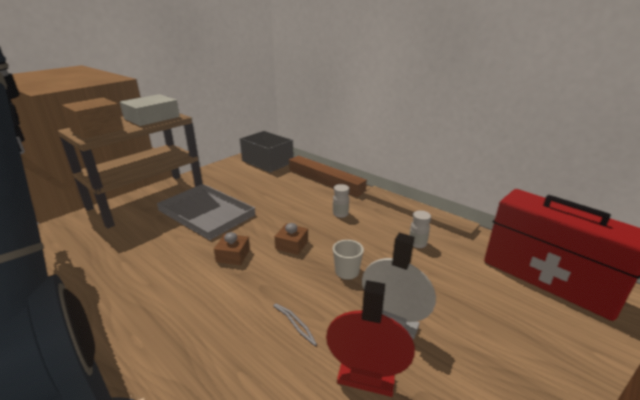

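View pics/top0.png

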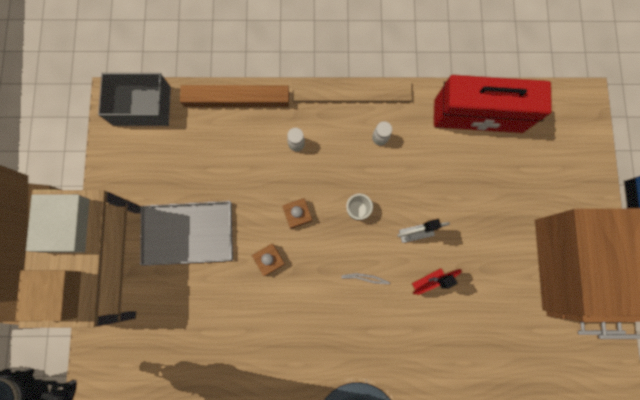

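Candidates for the block: top (298,213) at world (542,153) and top (268,260) at about (408,221). The meant one is farthest right (smaller y), so (298,213). The white gauge is at top (420,230) and side (400,290). The red one at (437,282) is the look-alike. I'll confirm with enlarged crops.

```bash
cat > h.py <<'E'
import numpy as np,cv2
from workcell import bot
from scipy.optimize import least_squares
C={"side":dict(f=371.3638,cx=318.932,cy=195.506),"top":dict(f=466.6948,cx=319.644,cy=199.428)}
def cams():
    out={}
    for n in C:
        d=bot.get_image(n);out[n]=d
    return out
def proj(d,P):
    p=(np.atleast_2d(P)-np.array(d["xyz"]))@np.array(d["orientation"])
    return np.c_[d["cx"]+d["fx"]*p[:,0]/-p[:,2],d["cy"]+d["fy"]*-p[:,1]/-p[:,2]]
def ray(d,uv,z):
    v=np.array(d["orientation"])@np.array([(uv[0]-d["cx"])/d["fx"],-(uv[1]-d["cy"])/d["fy"],-1])
    o=np.array(d["xyz"]);return o+v*(z-o[2])/v[2]
def tri(D,obs): # obs {cam:uv}
    r=least_squares(lambda P:np.concatenate([proj(D[c],P)[0]-obs[c] for c in obs]),[540,0,60]);return r.x,np.sqrt(2*r.cost/4)
E
python3 - <<'E'
from h import *
D=cams()
def crop(c,u,v,w,h,s):
    i=D[c]["image"][v:v+h,u:u+w,::-1];return cv2.resize(i,None,fx=s,fy=s,interpolation=cv2.INTER_CUBIC)
A=np.hstack([crop("side",210,210,100,60,4),crop("top",250,190,100,60,4)])
B=np.hstack([crop("side",350,225,100,90,4),crop("top",390,205,100,90,4)])
cv2.imwrite("pics/crop1.png",np.vstack([A,B]))
for c in D:
  for t in("gauge","gauge_handle","block","stud_top","stud"):
    for r in bot.regions_of(c,t)[:3]:
      v,u=np.nonzero(r["pixels"]);print(c,t,round(r["confidence"],2),len(u),u.mean().round(1),v.mean().round(1),u.min(),u.max(),v.min(),v.max())
E
```

```text
side gauge 0.9 6192 369.1 344.4 325 413 280 395
side gauge 0.61 3847 402.4 285.1 362 435 232 337
side gauge_handle 0.71 6204 369.2 344.6 325 413 281 396
side gauge_handle 0.58 3848 402.3 285.2 362 435 233 337
side block 0.94 913 231.7 248.8 213 249 232 264
side block 0.92 798 290.0 238.2 273 306 223 253
side stud_top 0.67 115 229.9 237.4 224 236 232 243
side stud_top 0.52 65 290.5 227.6 286 295 224 231
side stud 0.63 80 290.4 227.4 285 296 223 231
side stud 0.4 103 229.9 237.3 224 236 232 243
top gauge 0.77 564 420.4 230.6 399 446 219 242
top gauge 0.73 748 434.9 280.6 412 460 269 294
top gauge_handle 0.63 731 435.7 280.8 412 461 268 294
top block 0.93 571 296.3 212.8 282 310 199 227
top block 0.93 638 267.5 259.4 252 283 243 275
top block 0.48 626 420.1 230.4 398 447 218 243
top stud_top 0.45 102 296.1 211.5 291 301 206 217
top stud_top 0.41 98 266.7 258.8 261 272 254 264
top stud 0.44 102 266.9 258.9 262 272 254 264
```

View pics/crop1.png

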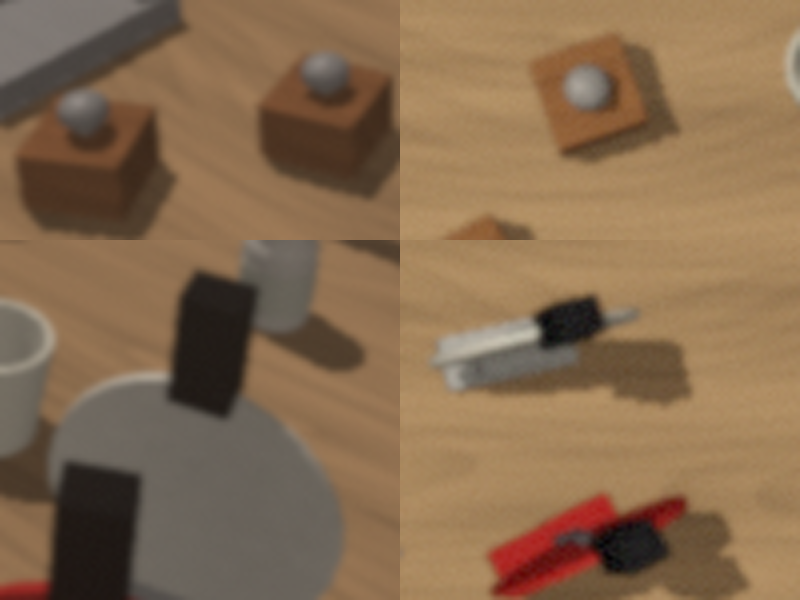

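The crops confirm it. The right block (stud at top px 296.7,212; side px 291,228.5) is the one meant, and the white gauge has a black handle at top px ~(432,225). Next I'll fit the gauge pose and triangulate the stud.

```bash
cat > fitg.py <<'E'
from h import *
from scipy.optimize import minimize
def box(lo,hi):
    return np.array([[x,y,z] for x in(lo[0],hi[0]) for y in(lo[1],hi[1]) for z in(lo[2],hi[2])],float)
a=np.linspace(0,2*np.pi,40)
DISC=np.vstack([np.c_[np.full(40,s),68*np.cos(a),85+68*np.sin(a)] for s in(-3,3)])
HAN=box((-12,-14,153),(12,14,202));FOOT=box((-18,-45,0),(18,45,12))
def rend(d,parts,x,y,th,S=4):
    m=np.zeros((400*S,640*S),np.uint8);R=np.array([[np.cos(th),-np.sin(th),0],[np.sin(th),np.cos(th),0],[0,0,1]])
    for p in parts:
        q=(proj(d,p@R.T+[x,y,0])+.5)*S
        cv2.fillConvexPoly(m,cv2.convexHull(q.astype(np.float32)).astype(np.int32),1)
    return cv2.resize(m.astype(np.float32),(640,400),interpolation=cv2.INTER_AREA)
E
python3 - <<'E'
from fitg import *
D=cams()
for zs in ((296.1,211.5),(296.75,212)):
  for s in ((290.4,227.5),(291,228.5)):
    print("stud",tri(D,{"top":zs,"side":s}))
print("z52 top",ray(D["top"],(296.4,211.8),54),"side",ray(D["side"],(290.7,228),54))
roi={"top":(415,210,455,240),"side":(385,225,420,275)}
M={}
for c in D:
    g=D[c]["image"].max(2).astype(float);u0,v0,u1,v1=roi[c]
    m=np.zeros((400,640),np.float32);m[v0:v1,u0:u1]=(g<70)[v0:v1,u0:u1];M[c]=m;print(c,m.sum())
full=None
for r in bot.regions_of("top","gauge"):
    v,u=np.nonzero(r["pixels"])
    if v.mean()<250: full=r["pixels"].astype(np.float32)
def vis(c): # keep within roi
    return slice(roi[c][1],roi[c][3]),slice(roi[c][0],roi[c][2])
def cost(p,use=("top","side","full")):
    e=0;q=(p[0],p[1],p[2]/50)
    for c in D:
        if c in use: e+=abs(rend(D[c],[HAN],*q)-M[c])[vis(c)].sum()
    if full is not None and "full" in use: e+=abs(rend(D["top"],[HAN,DISC,FOOT],*q)-full).sum()*.5
    return e
for use in(("top","side","full"),("top","full"),("side",)):
    best=min((minimize(cost,[x,-175,th],args=(use,),method="Nelder-Mead",options=dict(initial_simplex=np.array([[x,-175,th],[x+10,-175,th],[x,-165,th],[x,-175,th+5]]))) for x in(475,490) for th in(8,14)),key=lambda r:r.fun)
    print(use,best.x[:2],np.degrees(best.x[2]/50),best.fun)
E
```

```text
stud (array([545.90509721, 156.9097627 ,  52.34280507]), np.float64(0.16122101728783222))
stud (array([546.86074499, 156.66078389,  48.94552265]), np.float64(0.312545816141081))
stud (array([544.30160053, 155.16226032,  53.91303603]), np.float64(0.15024049286078622))
stud (array([545.25038844, 154.90853403,  50.53082686]), np.float64(0.3014290210502631))
z52 top [544.37512334 156.45259808  54.        ] side [543.56294206 152.67611281  54.        ]
side 578.0
top 145.0
('top', 'side', 'full') [ 492.47707922 -171.94523494] 22.13974990045343 647.84375
('top', 'full') [ 492.07086928 -167.33636552] 21.81001907444228 582.6875
('side',) [ 490.92392579 -172.61357293] 23.32124517096952 44.125
```

```bash
python3 - <<'E'
from fitg import *
D=cams()
roi={"top":(415,210,455,240),"side":(385,225,420,275)}
M={}
for c in D:
    g=D[c]["image"].max(2).astype(float);u0,v0,u1,v1=roi[c]
    m=np.zeros((400,640),np.float32);m[v0:v1,u0:u1]=(g<70)[v0:v1,u0:u1];M[c]=m
full=None
for r in bot.regions_of("top","gauge"):
    v,u=np.nonzero(r["pixels"]);print(r["confidence"],u.mean(),v.mean(),len(u))
    if full is None and v.mean()<250 and abs(u.mean()-420)<10: full=r["pixels"].astype(np.float32)
def cost(p,use):
    e=0;q=(p[0],p[1],p[2]/50)
    for c in D:
        s=(slice(roi[c][1],roi[c][3]),slice(roi[c][0],roi[c][2]))
        if c in use: e+=abs(rend(D[c],[HAN],*q)-M[c])[s].sum()
    if "full" in use: e+=abs(rend(D["top"],[HAN,DISC,FOOT],*q)-full).sum()
    return e
for use in(("top","side","full"),("top",),("full",),("side",)):
    best=min((minimize(cost,[x,-175,th],args=(use,),method="Nelder-Mead",options=dict(initial_simplex=np.array([[x,-175,th],[x+10,-175,th],[x,-165,th],[x,-175,th+5]]))) for x in(475,490) for th in(8,14)),key=lambda r:r.fun)
    print(use,best.x[:2],np.degrees(best.x[2]/50),best.fun)
    if len(use)==3:P=best.x
out=[]
for c,(u,v) in(("top",(390,200)),("side",(345,222))):
    i=D[c]["image"][:,:,::-1].copy();S=4
    i=cv2.resize(i[v:v+110,u:u+100],None,fx=S,fy=S,interpolation=cv2.INTER_CUBIC)
    th=P[2]/50;R=np.array([[np.cos(th),-np.sin(th),0],[np.sin(th),np.cos(th),0],[0,0,1]])
    for p in(HAN,DISC,FOOT):
        q=cv2.convexHull(((proj(D[c],p@R.T+[P[0],P[1],0])+.5-[u,v])*S).astype(np.int32));cv2.polylines(i,[q],True,(0,255,0),1)
    out.append(i)
cv2.imwrite("pics/fit.png",np.hstack(out))
E
```

```text
0.87 420.8112244897959 230.64965986394557 588
0.71 435.74074074074076 280.82074074074075 675
0.23 185.70825585719598 233.12458162885832 5378
('top', 'side', 'full') [ 492.54747926 -171.2372138 ] 13.870416117328196 214.375
('top',) [ 492.37042635 -168.83944345] 19.110899020887455 43.1875
('full',) [ 492.36214216 -168.45726434] 12.537112604316397 63.125
('side',) [ 490.92392579 -172.61357293] 23.32124517096952 44.125
```

View pics/fit.png

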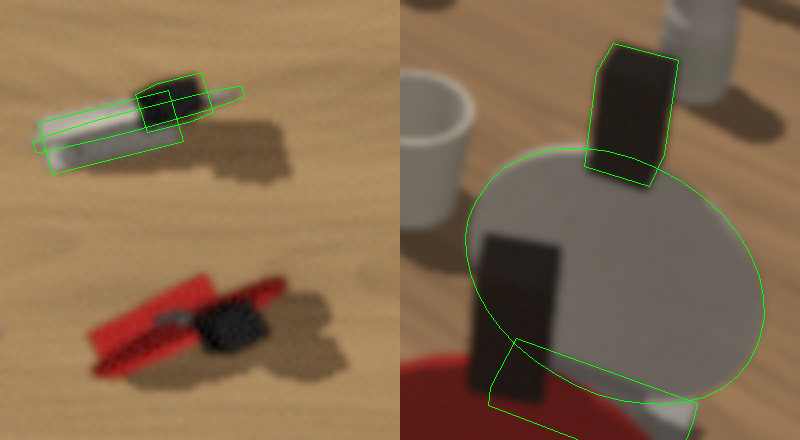

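```bash
python3 -m crank '[{"translation":[-0.05,-0.1,0],"rot":[0,0,0]},{"translation":[-0.1,-0.2,0],"rot":[0,0,0]},{"translation":[-0.15,-0.3,0],"rot":[0,0,0]},{"translation":[-0.2,-0.4,0],"rot":[0,0,0]},{"translation":[-0.25,-0.5,0],"rot":[0,0,0]},{"translation":[-0.3,-0.6,0],"rot":[0,0,0]},{"translation":[-0.35,-0.7,0],"rot":[0,0,0]},{"translation":[-0.4,-0.8,0],"rot":[0,0,0]},{"translation":[-0.45,-0.9,0],"rot":[0,0,0]},{"translation":[-0.5,-1,0],"rot":[0,0,0]}]' 1
```

```text
time_s: 3.25
tool_pos: [191.3, 543.9, 242.3]
orientation: [[-0.969, 0.248, 0.0], [0.248, 0.969, 0.0], [0.0, 0.0, -1.0]]
contact_force: [-0.5, 0.4, 0.3]
opening: 0.0
```

```bash
python3 -m crank '[{"translation":[-0.1,-0.1,0],"rot":[0,0,0]},{"translation":[-0.2,-0.2,0],"rot":[0,0,0]},{"translation":[-0.3,-0.3,0],"rot":[0,0,0]},{"translation":[-0.4,-0.4,0],"rot":[0,0,0]},{"translation":[-0.5,-0.5,0],"rot":[0,0,0]},{"translation":[-0.6,-0.6,0],"rot":[0,0,0]},{"translation":[-0.7,-0.7,0],"rot":[0,0,0]},{"translation":[-0.8,-0.8,0],"rot":[0,0,0]},{"translation":[-0.9,-0.9,0],"rot":[0,0,0]},{"translation":[-1,-1,0],"rot":[0,0,0]}]'
```

```text
time_s: 4.5
tool_pos: [263.7, 422.1, 242.3]
orientation: [[-0.969, 0.248, 0.0], [0.248, 0.969, 0.0], [-0.0, 0.0, -1.0]]
contact_force: [-0.4, -0.0, 0.3]
opening: -0.003
```

```bash
python3 -m crank '[{"translation":[-0.1,-0.055,0.03],"rot":[0,0,0]},{"translation":[-0.2,-0.11,0.06],"rot":[0,0,0]},{"translation":[-0.3,-0.165,0.09],"rot":[0,0,0]},{"translation":[-0.4,-0.22,0.12],"rot":[0,0,0]},{"translation":[-0.5,-0.275,0.15],"rot":[0,0,0]},{"translation":[-0.6,-0.33,0.18],"rot":[0,0,0]},{"translation":[-0.7,-0.385,0.21],"rot":[0,0,0]},{"translation":[-0.8,-0.44,0.24],"rot":[0,0,0]},{"translation":[-0.9,-0.495,0.27],"rot":[0,0,0]},{"translation":[-1,-0.55,0.3],"rot":[0,0,0]}]' && python3 -m crank '[{"translation":[-0.1,-0.055,0.04],"rot":[0,0,0]},{"translation":[-0.2,-0.11,0.08],"rot":[0,0,0]},{"translation":[-0.3,-0.165,0.12],"rot":[0,0,0]},{"translation":[-0.4,-0.22,0.16],"rot":[0,0,0]},{"translation":[-0.5,-0.275,0.2],"rot":[0,0,0]},{"translation":[-0.6,-0.33,0.24],"rot":[0,0,0]},{"translation":[-0.7,-0.385,0.28],"rot":[0,0,0]},{"translation":[-0.8,-0.44,0.32],"rot":[0,0,0]},{"translation":[-0.9,-0.495,0.36],"rot":[0,0,0]},{"translation":[-1,-0.55,0.4],"rot":[0,0,0]}]' && python3 -m crank '[{"translation":[-0.1,-0.055,0.04],"rot":[0,0,0]},{"translation":[-0.2,-0.11,0.08],"rot":[0,0,0]},{"translation":[-0.3,-0.165,0.12],"rot":[0,0,0]},{"translation":[-0.4,-0.22,0.16],"rot":[0,0,0]},{"translation":[-0.5,-0.275,0.2],"rot":[0,0,0]},{"translation":[-0.6,-0.33,0.24],"rot":[0,0,0]},{"translation":[-0.7,-0.385,0.28],"rot":[0,0,0]},{"translation":[-0.8,-0.44,0.32],"rot":[0,0,0]},{"translation":[-0.9,-0.495,0.36],"rot":[0,0,0]},{"translation":[-1,-0.55,0.4],"rot":[0,0,0]}]'
```

```text
time_s: 5.75
tool_pos: [347.0, 344.3, 212.1]
orientation: [[-0.969, 0.248, 0.0], [0.248, 0.969, 0.0], [0.0, 0.0, -1.0]]
contact_force: [0.2, 0.5, 0.2]
opening: 0.002
time_s: 7.0
tool_pos: [430.1, 266.3, 172.0]
orientation: [[-0.969, 0.248, -0.0], [0.248, 0.969, 0.0], [0.0, 0.0, -1.0]]
contact_force: [-0.1, -0.1, -0.3]
opening: 0.004
time_s: 8.25
tool_pos: [513.4, 188.1, 132.0]
orientation: [[-0.969, 0.248, -0.0], [0.248, 0.969, 0.0], [0.0, 0.0, -1.0]]
contact_force: [-0.0, 0.3, -0.0]
opening: -0.001
```

```bash
python3 -m crank '[{"translation":[-0.07,-0.05,0.05],"rot":[0,0,0]},{"translation":[-0.14,-0.1,0.1],"rot":[0,0,0]},{"translation":[-0.21,-0.14,0.15],"rot":[0,0,0]},{"translation":[-0.28,-0.18,0.2],"rot":[0,0,0]},{"translation":[-0.34,-0.22,0.25],"rot":[0,0,0]},{"translation":[-0.39,-0.24,0.32],"rot":[0,0,0]},{"translation":[-0.39,-0.24,0.39],"rot":[0,0,0]},{"translation":[-0.39,-0.24,0.46],"rot":[0,0,0]},{"translation":[-0.39,-0.24,0.53],"rot":[0,0,0]},{"translation":[-0.39,-0.24,0.53],"rot":[0,0,0]}]'; python3 - <<'E'
from h import *
D=cams()
a=D["side"]["image"][195:270,250:340,::-1];b=D["top"]["image"][180:240,250:340,::-1]
cv2.imwrite("pics/push.png",np.vstack([cv2.resize(i,None,fx=4.4,fy=4.4,interpolation=cv2.INTER_CUBIC) for i in(a,b)]))
E
```

```text
time_s: 9.5
tool_pos: [544.1, 155.8, 78.6]
orientation: [[-0.969, 0.248, -0.001], [0.248, 0.969, -0.0], [0.001, -0.001, -1.0]]
contact_force: [-0.6, -0.2, 0.6]
opening: -0.001
```

View pics/push.png

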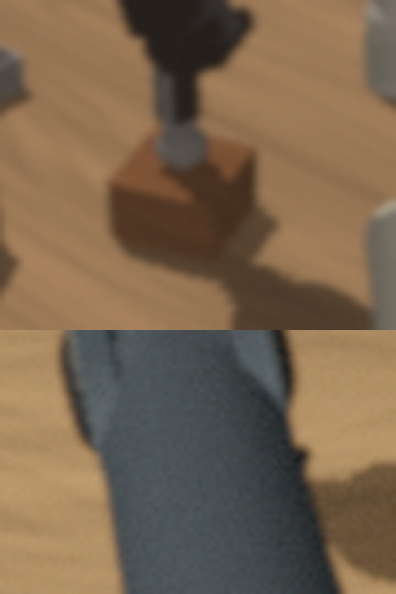

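Side crop: the fingertips are right over the stud head at crop (182,140), so alignment is good. Now pressing.

```bash
python3 -m crank '[{"translation":[0,0,0.03],"rot":[0,0,0]},{"translation":[0,0,0.05],"rot":[0,0,0]},{"translation":[0,0,0.07],"rot":[0,0,0]},{"translation":[0,0,0.09],"rot":[0,0,0]},{"translation":[0,0,0.11],"rot":[0,0,0]},{"translation":[0,0,0.12],"rot":[0,0,0]},{"translation":[0,0,0.13],"rot":[0,0,0]},{"translation":[0,0,0.14],"rot":[0,0,0]},{"translation":[0,0,0.15],"rot":[0,0,0]},{"translation":[0,0,0.15],"rot":[0,0,0]}]'
```

```text
time_s: 10.85
tool_pos: [544.7, 155.7, 64.7]
orientation: [[-0.969, 0.248, 0.0], [0.248, 0.969, 0.0], [0.0, 0.0, -1.0]]
contact_force: [-2.1, -0.6, 7.4]
opening: -0.003
```

```bash
python3 -m crank '[{"translation":[0,0,0.01],"rot":[0,0,0]},{"translation":[0,0,0.02],"rot":[0,0,0]},{"translation":[0,0,0.03],"rot":[0,0,0]},{"translation":[0,0,0.03],"rot":[0,0,0]},{"translation":[0,0,0.03],"rot":[0,0,0]},{"translation":[0,0,0.03],"rot":[0,0,0]},{"translation":[0,0,0.02],"rot":[0,0,0]},{"translation":[0,0,0.03],"rot":[0,0,0]},{"translation":[0,0,0.03],"rot":[0,0,0]},{"translation":[0,0,0.03],"rot":[0,0,0]}]'
```

```text
time_s: 12.1
tool_pos: [544.9, 155.8, 64.4]
orientation: [[-0.969, 0.248, 0.0], [0.248, 0.969, 0.001], [0.0, 0.001, -1.0]]
contact_force: [-9.0, -1.7, 27.5]
opening: 0.003
```

```bash
python3 -m crank '[{"translation":[0,0,-0.1],"rot":[0,0,0]},{"translation":[0,0,-0.2],"rot":[0,0,0]},{"translation":[0,-0.05,-0.35],"rot":[0,0,0]},{"translation":[-0.01,-0.15,-0.5],"rot":[0,0,0]},{"translation":[-0.02,-0.25,-0.6],"rot":[0,0,0]},{"translation":[-0.03,-0.36,-0.7],"rot":[0,0,0]},{"translation":[-0.04,-0.47,-0.8],"rot":[0,0,0]},{"translation":[-0.05,-0.58,-0.9],"rot":[0,0,0]},{"translation":[-0.06,-0.69,-0.95],"rot":[0,0,0]},{"translation":[-0.07,-0.8,-1],"rot":[0,0,0]}]' && python3 -m crank '[{"translation":[-0.01,-0.1,-0.08],"rot":[0,0,0]},{"translation":[-0.02,-0.2,-0.16],"rot":[0,0,0]},{"translation":[-0.03,-0.3,-0.24],"rot":[0,0,0]},{"translation":[-0.04,-0.4,-0.32],"rot":[0,0,0]},{"translation":[-0.05,-0.5,-0.4],"rot":[0,0,0]},{"translation":[-0.06,-0.6,-0.48],"rot":[0,0,0]},{"translation":[-0.07,-0.7,-0.56],"rot":[0,0,0]},{"translation":[-0.08,-0.8,-0.64],"rot":[0,0,0]},{"translation":[-0.09,-0.9,-0.72],"rot":[0,0,0]},{"translation":[-0.1,-1,-0.8],"rot":[0,0,0]}]' 0 && python3 -m crank '[{"translation":[-0.01,-0.1,0],"rot":[0,0,0]},{"translation":[-0.02,-0.2,0],"rot":[0,0,0]},{"translation":[-0.03,-0.3,0],"rot":[0,0,0]},{"translation":[-0.04,-0.4,0],"rot":[0,0,0]},{"translation":[-0.05,-0.5,0],"rot":[0,0,0]},{"translation":[-0.06,-0.6,0],"rot":[0,0,0]},{"translation":[-0.07,-0.7,0],"rot":[0,0,0]},{"translation":[-0.08,-0.8,0],"rot":[0,0,0]},{"translation":[-0.09,-0.9,0],"rot":[0,0,0]},{"translation":[-0.1,-1,0],"rot":[0,0,0]}]'; python3 -c "
from workcell import bot
print(bot.get_obs()['joints'])"
```

```text
time_s: 13.35
tool_pos: [531.3, 75.7, 161.5]
orientation: [[-0.969, 0.248, -0.0], [0.248, 0.969, 0.0], [0.0, -0.0, -1.0]]
contact_force: [0.3, -0.4, 0.6]
opening: 0.002
time_s: 14.6
tool_pos: [516.3, -23.5, 241.8]
orientation: [[-0.969, 0.248, -0.0], [0.248, 0.969, 0.0], [0.0, 0.0, -1.0]]
contact_force: [0.5, -0.8, 0.2]
opening: 0.998
time_s: 15.85
tool_pos: [501.2, -122.9, 241.3]
orientation: [[-0.969, 0.248, -0.0], [0.248, 0.969, 0.0], [0.0, 0.0, -1.0]]
contact_force: [-0.2, -0.6, 0.3]
opening: 1.0
[ -7.46973458  12.09409517  19.44266859 110.23508601  -4.69955064
  58.43058207  89.66688987]
```

```bash
python3 -m crank '[{"translation":[0,-0.06,0],"rot":[0,0,-0.02]},{"translation":[-0.01,-0.12,0],"rot":[0,0,-0.04]},{"translation":[-0.01,-0.18,0],"rot":[0,0,-0.06]},{"translation":[-0.01,-0.24,0],"rot":[0,0,-0.08]},{"translation":[-0.02,-0.3,0],"rot":[0,0,-0.1]},{"translation":[-0.02,-0.36,0],"rot":[0,0,-0.12]},{"translation":[-0.02,-0.42,0],"rot":[0,0,-0.14]},{"translation":[-0.03,-0.48,0],"rot":[0,0,-0.155]},{"translation":[-0.03,-0.485,0.05],"rot":[0,0,-0.155]},{"translation":[-0.03,-0.485,0.1],"rot":[0,0,-0.155]}]' && python3 -m crank '[{"translation":[0,0,0.08],"rot":[0,0,0]},{"translation":[0,0,0.16],"rot":[0,0,0]},{"translation":[0,0,0.24],"rot":[0,0,0]},{"translation":[0,0,0.32],"rot":[0,0,0]},{"translation":[0,0,0.4],"rot":[0,0,0]},{"translation":[0,0,0.48],"rot":[0,0,0]},{"translation":[0,0,0.54],"rot":[0,0,0]},{"translation":[0,0,0.59],"rot":[0,0,0]},{"translation":[0,0,0.59],"rot":[0,0,0]},{"translation":[0,0,0.59],"rot":[0,0,0]}]'; python3 - <<'E'
from h import *
D=cams()
print(bot.get_obs()["tool_pos"],bot.get_obs()["joints"])
a=D["side"]["image"][195:345,320:460,::-1];b=D["top"]["image"][170:320,360:500,::-1]
cv2.imwrite("pics/pre.png",np.hstack([cv2.resize(i,None,fx=2.8,fy=2.8,interpolation=cv2.INTER_CUBIC) for i in(a,b)]))
E
```

```text
time_s: 17.1
tool_pos: [492.1, -169.8, 230.8]
orientation: [[-0.972, -0.233, -0.0], [-0.233, 0.972, 0.0], [0.0, 0.0, -1.0]]
contact_force: [0.0, 0.6, 0.4]
opening: 1.001
time_s: 18.35
tool_pos: [492.4, -170.0, 172.4]
orientation: [[-0.972, -0.234, 0.0], [-0.234, 0.972, -0.0], [-0.0, -0.0, -1.0]]
contact_force: [0.5, 0.1, -0.8]
opening: 1.002
[ 492.36476431 -170.02337455  172.52547144] [  0.94390534  17.14459241  16.37574698 113.83541649  -6.25520096
  49.81520542 124.20197305]
```

View pics/pre.png

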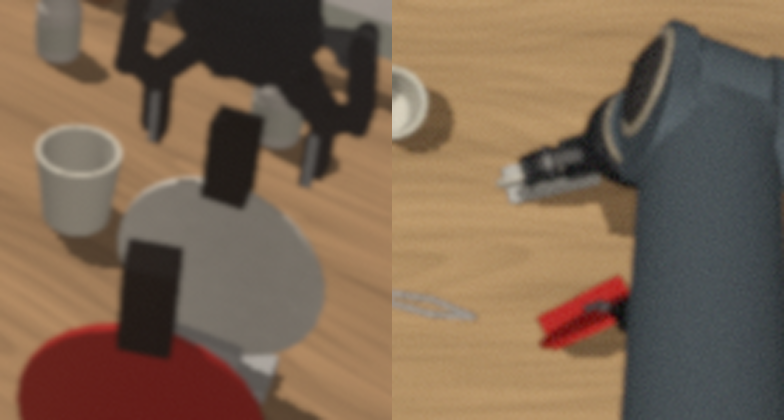

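The pads at (155,115) and (310,160) straddle the handle centred at (233,155). Close, then lift.

```bash
python3 -m crank '[{"translation":[0,0,0],"rot":[0,0,0]},{"translation":[0,0,0],"rot":[0,0,0]},{"translation":[0,0,0],"rot":[0,0,0]},{"translation":[0,0,0],"rot":[0,0,0]},{"translation":[0,0,0],"rot":[0,0,0]},{"translation":[0,0,0],"rot":[0,0,0]},{"translation":[0,0,0],"rot":[0,0,0]},{"translation":[0,0,-0.02],"rot":[0,0,0]},{"translation":[0,0,-0.05],"rot":[0,0,0]},{"translation":[0,0,-0.1],"rot":[0,0,0]}]' 1
```

```text
time_s: 19.7
tool_pos: [491.6, -169.6, 182.0]
orientation: [[-0.972, -0.234, -0.002], [-0.234, 0.972, 0.001], [0.001, 0.001, -1.0]]
contact_force: [0.5, -0.5, -3.3]
opening: 0.32
```

```bash
python3 -m crank '[{"translation":[0,0,-0.1],"rot":[0,0,0]},{"translation":[0,0,-0.2],"rot":[0,0,0]},{"translation":[0,0,-0.3],"rot":[0,0,0]},{"translation":[-0.03,0.06,-0.4],"rot":[0,0,0]},{"translation":[-0.06,0.14,-0.5],"rot":[0,0,0]},{"translation":[-0.1,0.23,-0.6],"rot":[0,0,0]},{"translation":[-0.15,0.33,-0.7],"rot":[0,0,0]},{"translation":[-0.2,0.44,-0.8],"rot":[0,0,0]},{"translation":[-0.25,0.55,-0.85],"rot":[0,0,0]},{"translation":[-0.3,0.66,-0.9],"rot":[0,0,0]}]' && python3 -m crank '[{"translation":[-0.03,0.1,0],"rot":[0,0,0.03]},{"translation":[-0.06,0.2,0],"rot":[0,0,0.07]},{"translation":[-0.1,0.3,0],"rot":[0,0,0.12]},{"translation":[-0.14,0.4,0],"rot":[0,0,0.17]},{"translation":[-0.18,0.5,0],"rot":[0,0,0.22]},{"translation":[-0.22,0.6,0],"rot":[0,0,0.27]},{"translation":[-0.26,0.7,0],"rot":[0,0,0.32]},{"translation":[-0.3,0.8,0],"rot":[0,0,0.37]},{"translation":[-0.34,0.9,0],"rot":[0,0,0.42]},{"translation":[-0.38,1,0],"rot":[0,0,0.47]}]'
```

```text
time_s: 20.95
tool_pos: [505.9, -97.8, 272.5]
orientation: [[-0.972, -0.234, -0.0], [-0.234, 0.972, 0.0], [0.0, 0.0, -1.0]]
contact_force: [-0.3, -0.4, -3.4]
opening: 0.32
time_s: 22.2
tool_pos: [519.3, 8.2, 272.1]
orientation: [[-0.32, 0.948, -0.001], [0.948, 0.32, 0.0], [0.0, -0.001, -1.0]]
contact_force: [-0.1, -0.3, -2.8]
opening: 0.321
```

```bash
python3 -m crank '[{"translation":[0.1,0.05,0],"rot":[0,0,0.04]},{"translation":[0.2,0.11,0],"rot":[0,0,0.09]},{"translation":[0.3,0.16,0],"rot":[0,0,0.14]},{"translation":[0.4,0.22,0],"rot":[0,0,0.19]},{"translation":[0.5,0.27,0],"rot":[0,0,0.24]},{"translation":[0.6,0.32,0],"rot":[0,0,0.28]},{"translation":[0.7,0.38,0],"rot":[0,0,0.31]},{"translation":[0.8,0.43,0],"rot":[0,0,0.33]},{"translation":[0.9,0.49,0],"rot":[0,0,0.344]},{"translation":[1,0.54,0],"rot":[0,0,0.344]}]'
```

```text
time_s: 23.45
tool_pos: [537.9, 120.4, 272.1]
orientation: [[0.681, 0.732, -0.001], [0.732, -0.681, -0.0], [-0.0, -0.0, -1.0]]
contact_force: [-0.3, -0.1, -3.4]
opening: 0.319
```

```bash
python3 -m crank '[{"translation":[0.05,-0.03,0.03],"rot":[0,0,0]},{"translation":[0.1,-0.06,0.07],"rot":[0,0,0]},{"translation":[0.15,-0.09,0.11],"rot":[0,0,0]},{"translation":[0.2,-0.12,0.16],"rot":[0,0,0]},{"translation":[0.25,-0.15,0.21],"rot":[0,0,0]},{"translation":[0.29,-0.18,0.26],"rot":[0,0,0]},{"translation":[0.31,-0.19,0.31],"rot":[0,0,0]},{"translation":[0.31,-0.19,0.34],"rot":[0,0,0]},{"translation":[0.31,-0.19,0.37],"rot":[0,0,0]},{"translation":[0.31,-0.19,0.37],"rot":[0,0,0]}]'; cat > look.py <<'E'
import sys
from h import *
# gauge pose assumed rigid to the tool: gauge x=-tool x, y=tool y, z=-tool z ; origin 172.4 ahead of TCP
D=cams();o=bot.get_obs();R=np.array(o["orientation"]);t=np.array(o["tool_pos"])
G=np.c_[-R[:,0],R[:,1],-R[:,2]]
W=lambda p:np.atleast_2d(p)@G.T+t+R[:,2]*172.4
print(np.round(t,1).tolist(),np.round(o["contact_force"],1).tolist(),"tilt about gauge x deg",np.degrees(np.arcsin(G[2,1])).round(2))
d=D["side"];th=lambda a:[8,54*np.sin(a),85-54*np.cos(a)]
cen=proj(d,W([[3,0,85]]))[0];print("dial px",cen.round(1))
# rectify the pointer plane x=8: 4 px/mm, y to the right as seen... face view: +y to the right
S=4;corn=np.array([[8,-72,165],[8,72,165],[8,72,-10],[8,-72,-10]],float)
dst=np.float32([[0,0],[144*S,0],[144*S,175*S],[0,175*S]])
H=cv2.getPerspectiveTransform(proj(d,W(corn)).astype(np.float32),dst)
rect=cv2.warpPerspective(d["image"][:,:,::-1],H,(144*S,175*S),flags=cv2.INTER_CUBIC)
cv2.imwrite("rect.png",rect)
def togauge(uv):
    q=cv2.perspectiveTransform(np.float32([[uv]]),H)[0,0]/S;return q[0]-72,165-q[1]
for n in("index_tip","pointer_tip","stud_top"):
    for c in("side",):
        for r in bot.search_frame(c,n)[:2]:
            p=proj(d,r["position"])[0];y,z=togauge(p);print(n,round(r["confidence"],2),np.round(r["position"],0),p.round(1),"y,z",round(float(y),1),round(float(z),1),"ang",np.arctan2(y,85-z).round(3))
u,v=int(cen[0]),int(cen[1])
cr=cv2.resize(d["image"][v-65:v+55,u-50:u+50,::-1],None,fx=4.6,fy=4.6,interpolation=cv2.INTER_CUBIC)
rr=cv2.resize(rect,None,fx=cr.shape[0]/rect.shape[0],fy=cr.shape[0]/rect.shape[0])[:, :330]if 0 else cv2.resize(rect,(340,int(340*175/144)))
pad=np.zeros((cr.shape[0],340,3),np.uint8);pad[:rr.shape[0]]=rr
cv2.imwrite(sys.argv[1],np.hstack([cr,pad])[:,:800])
E
python3 look.py pics/hang.png
```

```text
time_s: 24.7
tool_pos: [545.2, 154.8, 235.1]
orientation: [[0.682, 0.731, -0.0], [0.731, -0.682, -0.0], [-0.0, -0.0, -1.0]]
contact_force: [-0.6, 0.2, -3.2]
opening: 0.322
[545.4, 155.0, 235.4] [1.0, -0.0, -4.1] tilt about gauge x deg 0.0
dial px [289.2 194.2]
pointer_tip 0.68 [743. -84.  52.] [418.  230.5] y,z 321.7 -33.9 ang 1.217
pointer_tip 0.52 [538. 149. 125.] [288.9 204.3] y,z -1.9 60.9 ang -0.077
```

View pics/hang.png

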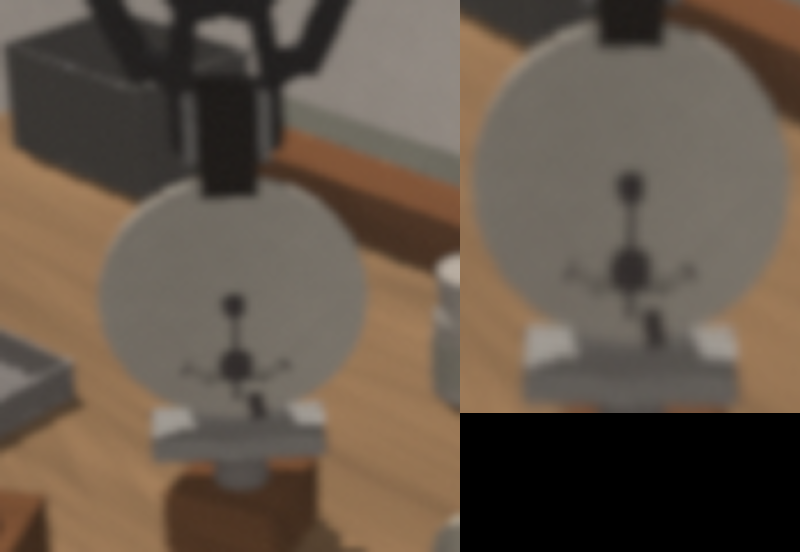

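The face is toward the camera. The pivot is at (630,187), the pointer hangs plumb to a tip at (630,315), and the tab is at (653,328) on the +y (right) side. The stud is right under the middle of the foot. Next, a finer tab angle.

```bash
python3 - <<'E'
import cv2,numpy as np
r=cv2.imread("rect.png").astype(float).mean(2);S=4
def cen(y0,y1,z0,z1):
    u0,u1=int((72+y0)*S),int((72+y1)*S);v0,v1=int((165-z1)*S),int((165-z0)*S)
    w=r[v0:v1,u0:u1];bg=np.percentile(w,80);w=np.clip(bg-25-w,0,None);vv,uu=np.mgrid[v0:v1,u0:u1]
    return (w*uu).sum()/w.sum()/S-72,165-(w*vv).sum()/w.sum()/S
piv=cen(-7,7,77,93);bob=cen(-8,8,40,60);tab=cen(4,17,18,34)
print(piv,bob,tab)
f=lambda p:np.arctan2(p[0]-piv[0],piv[1]-p[1])
print("pointer",f(bob),"tab",f(tab),np.degrees(f(tab)),np.hypot(tab[0]-piv[0],tab[1]-piv[1]))
for z in (40,36,34,32,30,28,26,24,22,20):
    v=int((165-z)*S);row=r[v,(72-6)*S:(72+20)*S:S].astype(int);print(z,row.tolist())
E
```

```text
(np.float64(0.25142944215475893), np.float64(85.340642595925)) (np.float64(0.3938409563409522), np.float64(50.327507796257805)) (np.float64(10.109713718351799), np.float64(25.293190468310428))
pointer 0.0040673515718896115 tab 0.16272327772516626 9.323357042187187 60.85131285262856
40 [95, 91, 85, 81, 76, 73, 73, 74, 77, 82, 85, 90, 92, 94, 96, 97, 98, 97, 98, 97, 97, 99, 101, 104, 105, 107]
36 [105, 103, 98, 94, 88, 85, 82, 83, 87, 91, 94, 97, 97, 97, 97, 97, 98, 98, 101, 103, 105, 106, 107, 109, 110, 110]
34 [106, 104, 99, 94, 89, 86, 84, 84, 87, 89, 90, 90, 89, 87, 85, 84, 85, 86, 91, 95, 99, 104, 107, 109, 110, 110]
32 [107, 105, 101, 97, 92, 89, 87, 87, 88, 87, 87, 83, 79, 75, 70, 68, 69, 72, 78, 85, 92, 99, 104, 108, 109, 110]
30 [107, 106, 103, 101, 98, 96, 94, 93, 92, 90, 87, 80, 74, 67, 60, 56, 57, 61, 69, 77, 87, 96, 101, 106, 108, 109]
28 [107, 106, 105, 105, 104, 103, 102, 101, 98, 95, 91, 82, 76, 66, 59, 54, 54, 57, 65, 74, 85, 93, 99, 105, 107, 109]
26 [106, 106, 106, 106, 106, 106, 105, 105, 102, 99, 94, 86, 78, 67, 60, 55, 53, 55, 62, 69, 80, 88, 94, 101, 104, 106]
24 [105, 106, 106, 106, 106, 106, 106, 105, 103, 101, 96, 89, 82, 71, 64, 58, 54, 54, 59, 65, 74, 82, 88, 95, 98, 101]
22 [102, 102, 102, 103, 103, 102, 102, 102, 100, 99, 95, 89, 84, 75, 67, 60, 56, 56, 58, 62, 70, 77, 84, 90, 93, 96]
20 [96, 97, 96, 97, 97, 98, 98, 98, 97, 95, 92, 87, 81, 74, 68, 62, 59, 59, 61, 64, 70, 75, 80, 86, 89, 91]
```

```bash
python3 -m crank '[{"translation":[0,0,0.02],"rot":[0,0,0]},{"translation":[0,0,0.04],"rot":[0,0,0]},{"translation":[0,0,0.06],"rot":[0,0,0]},{"translation":[0,0,0.07],"rot":[0,0,0]},{"translation":[0,0,0.08],"rot":[0,0,0]},{"translation":[0,0,0.09],"rot":[0,0,0]},{"translation":[0,0,0.095],"rot":[0,0,0]},{"translation":[0,0,0.1],"rot":[0,0,0]},{"translation":[0,0,0.1],"rot":[0,0,0]},{"translation":[0,0,0.1],"rot":[0,0,0]}]'
```

```text
time_s: 26.2
tool_pos: [545.6, 155.2, 226.0]
orientation: [[0.682, 0.732, 0.001], [0.732, -0.682, 0.001], [0.001, 0.0, -1.0]]
contact_force: [-0.7, -0.8, 3.3]
opening: 0.319
```

Contact with the stud is about 6.7 N, upright. Now rock.

```bash
python3 -m crank '[{"translation":[0,0,0],"rot":[0,0,0]},{"translation":[0,0,0],"rot":[0,0,0]},{"translation":[0,0.038,0.001],"rot":[0.007,0,0]},{"translation":[0,0.081,0.002],"rot":[0.015,0,0]},{"translation":[0,0.124,0.004],"rot":[0.023,0,0]},{"translation":[0,0.168,0.007],"rot":[0.031,0,0]},{"translation":[0,0.211,0.011],"rot":[0.039,0,0]},{"translation":[0,0.249,0.016],"rot":[0.046,0,0]},{"translation":[0,0.282,0.021],"rot":[0.052,0,0]},{"translation":[0,0.282,0.021],"rot":[0.052,0,0]}]' && python3 -m crank '[{"translation":[0,0,0],"rot":[0,0,0]},{"translation":[0,0,0],"rot":[0,0,0]},{"translation":[0,0,0],"rot":[0,0,0]},{"translation":[0,0,0],"rot":[0,0,0]},{"translation":[0,0,0],"rot":[0,0,0]},{"translation":[0,0,0],"rot":[0,0,0]},{"translation":[0,0,0],"rot":[0,0,0]},{"translation":[0,0,0],"rot":[0,0,0]},{"translation":[0,0,0],"rot":[0,0,0]},{"translation":[0,0,0],"rot":[0,0,0]}]'; python3 look.py pics/rock.png
```

```text
time_s: 27.45
tool_pos: [566.4, 135.7, 223.9]
orientation: [[0.683, 0.721, -0.119], [0.731, -0.673, 0.112], [0.001, -0.163, -0.987]]
contact_force: [-0.4, -0.4, 7.7]
opening: 0.322
time_s: 28.7
tool_pos: [566.2, 135.9, 224.0]
orientation: [[0.682, 0.722, -0.118], [0.731, -0.673, 0.112], [0.001, -0.163, -0.987]]
contact_force: [-1.0, -0.3, 5.8]
opening: 0.319
[566.2, 135.9, 224.0] [-0.1, 0.5, 6.3] tilt about gauge x deg -9.36
dial px [295.4 197.7]
pointer_tip 0.53 [549. 140. 111.] [295.3 208.9] y,z 3.4 57.7 ang 0.124
stud_top 0.58 [418. 222.  57.] [231.  238.3] y,z -140.2 -40.8 ang -0.839
```

View pics/rock.png

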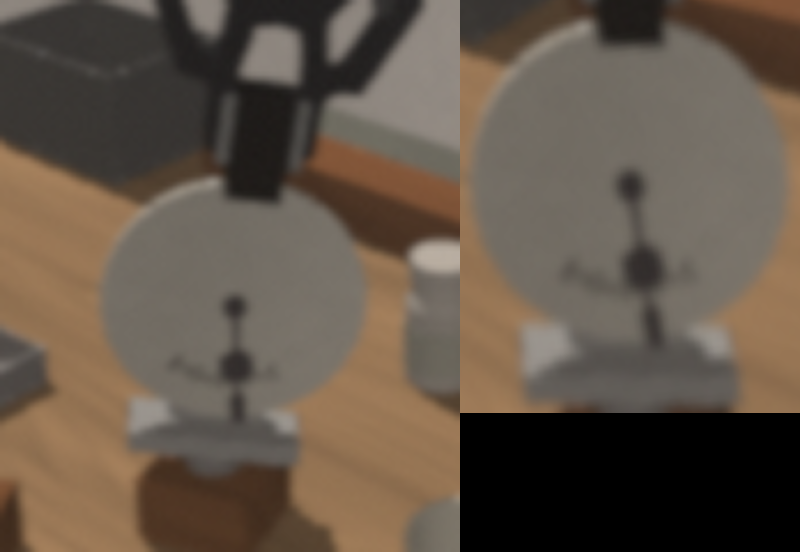

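The pointer now lines up with the tab: pivot (630,186), bob (643,268), tab (653,327). A last numeric check, then hand in.

```bash
python3 - <<'E'
import cv2,numpy as np
from workcell import bot
r=cv2.imread("rect.png").astype(float).mean(2);S=4
def cen(y0,y1,z0,z1):
    u0,u1=int((72+y0)*S),int((72+y1)*S);v0,v1=int((165-z1)*S),int((165-z0)*S)
    w=r[v0:v1,u0:u1];bg=np.percentile(w,80);w=np.clip(bg-25-w,0,None);vv,uu=np.mgrid[v0:v1,u0:u1]
    return (w*uu).sum()/w.sum()/S-72,165-(w*vv).sum()/w.sum()/S
piv=cen(-7,7,77,93);bob=cen(-3,14,41,60);tab=cen(3,17,18,32)
f=lambda p:np.arctan2(p[0]-piv[0],piv[1]-p[1])
print("pointer",f(bob),"tab",f(tab),"tip miss mm",54*(f(tab)-f(bob)))
o=bot.get_obs();print(o["time_s"],np.abs(o["qvel"]).max(),o["contact_force"],o["opening"])
if abs(f(tab)-f(bob))<.03 and o["contact_force"][2]>1: print("handing in",bot.hand_in())
E
```

```text
pointer 0.16294454982911377 tab 0.15873073177757266 tip miss mm -0.2275461747832201
28.95 0.07735742121649057 [-1.14456138 -0.04501967  4.88908867] 0.3239864915293085
the job is handed in; nothing more can be done
handing in None
```

I pushed the right-hand block's stud home, then carried the white gauge over and set its foot upright on the stud. I rocked it 9.4° until the pointer settled on the tab, and handed in at 29 s with the gauge still gripped. The hand-in gives no verdict.

**Last checks:**
- **Pointer:** it read 0.163 rad and the tab 0.159 rad, so the tip misses by about 0.2 mm against the 4 mm allowed. The arm was still.
- **Stud:** it met a hard stop at 27 N, with the fingertips about 53.5 mm above the table (the crown should be at 54 mm when home).
- **Contact and grip:** the foot bears on the stud with about 8–9 N, worked out from the wrist force and the gauge's weight. The gripper opening matches the 28 mm handle.
- **Foot position:** it looks centred on the stud in the pictures, but I did not measure it.
- **Other things:** I saw nothing disturbed in the crops I viewed, but I did not re-measure the cup, bottles, tray or forceps.

**Disagreement:** the networks never found the index tip and gave poor pointer-tip positions. I took both angles from the straightened side picture instead.

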